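# Set a telescopic leg to its mark and close its cam lever

### The arm

A 6-joint arm with a two-finger parallel gripper is mounted at the origin on the work surface. World frame = base frame: x ahead of the robot, y to its left, z up, the work surface at z = 0. Lengths are in mm, angles in degrees, forces in N, time in s.
With the tool pointing down it reaches from about 350 to 850 mm from the base axis. Payload 8.1 kg.
Tool frame: the origin (TCP) lies between the finger pads; the fingertips stand 22 mm ahead of it and the grasp point (between the pads) lies 3 mm ahead of it; z points along the fingers, y is the line along which they close (so a half turn about z gives the same grasp; the last joint's range is limited). The gripper opens to 85 mm and grips with 20 to 120 N. Pads are 22 mm wide; open, the fingers measure 114 mm over their backs; the gripper's body (76 mm by 85 mm) begins 54 mm behind the grasp point. The pads swing forward as they close: fully open they stand 13 mm farther back than shut.
Start: joints at [-77.773, 7.471, 85.268, -0, 87.261, -4.893], TCP at [176.644, -573.413, 253.292] pointing down, gripper open.
Joint ranges: [-169.43, 169.43], [-51.17, 129.36], [1.28, 143.12], [-76.62, 256.62], [0, 156.53], [-152.29, 152.29]. Speed limits (degrees/s): [136.94, 136.94, 159.86, 180, 180, 180].

### API

Orientations are given as [roll, pitch, yaw] about the fixed x, y, z axes, in that order (R = Rz(yaw) Ry(pitch) Rx(roll)).
In Python, from bench import r, vision gives the robot as it stands.
- The arm moves only by the tool step_arm, never from a script. Its argument "targets" is a list that holds one entry, the list of rows, each a list of 6 numbers: the shift along the world's x, y, z in mm, then the turn, a rotation vector about the world's x, y, z in rad. In form: [[[x, y, z, rx, ry, rz], ...]]. A call has 1 to 12 rows; each row is the pose to reach, as a shift and turn from the pose commanded when the call began; what a row does not reach only later rows make up. A row lasts 1/12 s, in which the tool goes at most 41.7 mm and 7.16 degrees, less where a joint would pass 70% of its speed; a pose out of reach is approached as far as the arm can. A call with a gripper value outside its range is refused whole. "fingers" is the gripper's target within -1 to 1 (shut at 1, half-way at 0, fully open at -1), set as the call begins (left out, the last holds). The fingers move at their own pace and stop on an object; "newtons" is the grip in N (left out, the last holds). Time passes only in rows, so rows that repeat a pose let the fingers close. It gives the time, the measured TCP pose, the force, the opening and the grip force at its end, in the units of the state.
- r.sense(): the state, without advancing time (a new reading comes with each control period).
- vision.snapshot(name): name is "side" or "top" or "wrist"; returns a dict with "img" (420x560x3 uint8, blue, green, red), "mtx" (3x3 intrinsics, pixels), "eye" and "attitude" of the camera in the world. Camera axes: x right, y up, looking along -z (the intrinsics and any distortion apply to the point x, -y, -z); pixel columns grow to the right and rows downward; lengths in mm; the calibration is good to about 2 mm. A picture is of the moment at which its call begins. There is no depth.
- r.hand_in(): hands the job in; it is judged then, once.
The state is a dict: "time": time; "joint_pos": joint angles; "qd": joint speeds; "joint_efforts": joint torques, N m; "tool_pos": TCP position; "tcp_rot": TCP orientation; "ft_force": force on the tool from outside, world axes, zero at the start; "wrist_torque": the same for the moment, N m; "finger_gap": finger opening in mm; "grip_force": force on a finger pad.
Only numpy, scipy, OpenCV 4.12 (cv2) and the standard library are available. Lean on these libraries where they do the work, as an engineer would, in place of code of your own. Each camera call takes 0.05 s, during which the arm holds its last target. There are 200 camera calls.

### The job

The spring-loaded telescopic tripod leg in the teal jig has to be set to length: draw the sliding leg out until the end of its foot is level with the yellow marker, keep it held there against its spring and close the orange cam lever fully against the leg. The lever must not be closed while the leg is off the mark. Finish while still holding: the gripper stays clasped around collar and closed lever with the leg at the mark; leave the marker and everything else where it is.

Things in the scene. Friction and masses are not known exactly. Their poses are not given: they have to be found in the camera images.
- jig: fixed teal jig plate 140 x 440 x 12 mm at any place and yaw. Origin at table height, straight below the black collar's middle when the leg is fully in; plate reaches y = -180 to +260 mm. The leg lies level along the jig's y axis, 60 mm above the table, and slides out in +y. A teal end block (44 mm wide, top 90 mm up) stands at y = -172 to -82 mm; only the plate lies below collar and lever
- collar_grasp (a point): centre of the black collar on the sliding leg, on the leg's axis (moves with the leg, axes as the jig's). The collar is 24 mm wide (x), 30 mm tall, y = -55 to +30 mm about this point. The wing is on its -x side, the lever on its +x side
- wing (a point): middle of the rear face of the black wing, a plate 34 mm tall and 7 mm thick that stands out from the collar's -x side, x = -12 to -46 mm and rear face at y = +9 mm from collar_grasp. A finger behind it (beside the collar, -x side) pushes the wing towards +y to draw the leg out
- leg: the sliding leg as a whole: collar with wing, 24 mm aluminium tube and foot, carrying the lever; same origin as collar_grasp
- foot_end (a point): centre of the flat white end face of the leg's black rubber foot (29 mm wide, white band), on the leg's axis, 150 mm in +y from collar_grasp. Travel 0 to 85 mm, fully in at the start; a spring pulls it in with about 3 N when in, 4.6 N when out: let go, the leg slides back in even with the lever closed
- mark (a point): tip of the yellow marker blade (2.5 mm thick) beside the foot at leg-axis height, 21 mm to the +x side of the axis; the foot end must come level with it along the jig's y axis. It is 30 to 75 mm beyond the foot end of the retracted leg. The marker slides if knocked
- lever_angle (a joint): angle of the orange cam lever, rad: 0 closed flat along the collar, 0.3 to 0.4 at the start, 0.45 fully open. Upright hinge on the sliding leg at x = +16, y = -42 mm from collar_grasp; it reaches 66 mm from there towards +y and swings out to +x. Stays where left; takes 0.35 N m (8 N at 42 mm from the hinge). Squeezing it against the collar's other side closes it
- lever: the orange blade of the lever, 6 mm thick, 66 mm long, 26 mm tall, centred at leg-axis height; origin on the hinge, its y axis along the blade. Closed, its outer face is 19 mm to the +x side of the leg's axis and collar plus lever are 31 mm wide; open, they span up to about 55 mm next to the wing
- spare_foot_center (a point): spare black rubber foot, a 24 mm wide, 22 mm tall cylinder standing on the jig plate beside the end block
- spare_collar: spare black collar ring, 30 mm wide, 18 mm tall, lying on the jig plate on the other side of the end block
- printed_bowl: small orange printed bowl, 96 mm wide, 36 mm tall
- printed_grille: orange printed grille, 90 x 55 x 18 mm, lying flat
- screw_jar: clear jar with black cap, 52 mm wide, 70 mm tall
- filament_spool: blue filament spool lying flat, 150 mm wide, 52 mm tall
- scraper: bed scraper with yellow handle lying flat
- screwdriver: screwdriver with red handle lying flat

How it is judged:
By the outcome, as a careful person would: the job done as asked, in the order asked, and still so for the second after the job is handed in, while the arm keeps its last pose, push and grip.
It also fails if it takes over 32 s, if anything falls off the work surface, if the arm or the gripper's body presses on something with over 40 N, if the wrist force passes 120 N, or if a joint passes its speed limit or range.

## Working session

There is one attempt and no reset: what is moved stays moved. The work goes in short steps, Python scripts to look and compute and a tool call to move; the robot and the scene stay as the last step left them, time stands still between calls to the robot, and variables do not carry over. Pictures are saved under pics/ and viewed, at most 10 in all, crops included, and the job is handed in when it is done.

Besides the shell and the picture viewer there is one more tool, called after "Request:" as a command line: name --argument value ..., lists and objects as JSON in quotes. step_arm: Moves the arm, as the interface text tells. Its arguments: {"type":"object","properties":{"targets":{"type":"array"},"fingers":{"type":"number"},"newtons":{"type":"number"}},"required":["targets"]}

```bash
mkdir -p pics; ls; python3 - <<'E'
from bench import r, vision
import cv2
for n in ("side","top"):
    s=vision.snapshot(n); cv2.imwrite(f"pics/{n}0.png",s["img"]); print(n,{k:v for k,v in s.items() if k!="img"})
print(r.sense())
E
```

```text
pics
side {'mtx': array([[440.99736099,   0.        , 274.59157536],
       [  0.        , 440.99736099, 222.81467208],
       [  0.        ,   0.        ,   1.        ]]), 'eye': array([  78.04879206,  676.21532613, 1106.32019927]), 'attitude': array([  38.39715921,   -0.75392685, -145.00823198])}
top {'mtx': array([[491.23137629,   0.        , 280.50082878],
       [  0.        , 491.23137629, 208.3138605 ],
       [  0.        ,   0.        ,   1.        ]]), 'eye': array([ 230.68452828,   -8.4294873 , 1610.76330044]), 'attitude': array([ 11.17399616,  -0.65354081, -89.08061926])}
{'time': 0.1, 'joint_pos': array([-7.77729077e+01,  7.51285031e+00,  8.53249838e+01, -8.78411204e-04,
        8.72605992e+01, -4.89240417e+00]), 'qd': array([ 0.00342028, -0.2626012 , -0.17716599,  0.11708114,  0.02352489,
        0.0129136 ]), 'joint_efforts': array([ 1.37575036e-03, -5.70950353e+01, -5.01941121e+01, -2.91305978e-04,
        8.09004618e-03,  3.62936203e-05]), 'tool_pos': array([ 176.54266439, -572.94936959,  252.30908553]), 'tcp_rot': array([-1.79901851e+02, -7.52072144e-03,  1.71195327e+01]), 'ft_force': array([ 0.12028178, -0.38871384, -0.18962121]), 'wrist_torque': array([-0.03126752,  0.07797819,  0.00684231]), 'grip_force': 0.0, 'finger_gap': 85.75704235044792}
```

View pics/side0.png

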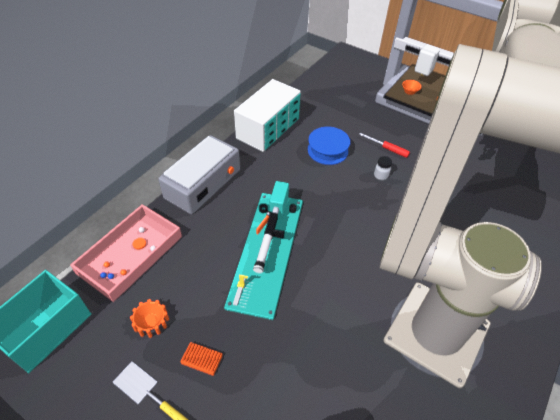

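View pics/top0.png

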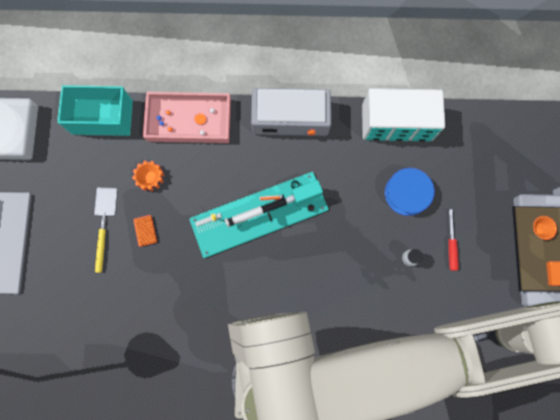

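The top view shows the jig plate with corners at about (191,222), (313,172), (328,206) and (205,257). The foot points left to (228,222), the yellow marker is at (215,217), and the lever at (270,198) is on the far side. The side view agrees, with the foot at (259,268) and the marker at (242,280).

```bash
cat > h.py <<'E'
import numpy as np, cv2
from scipy.spatial.transform import Rotation as R
from scipy.optimize import least_squares
from bench import r, vision
F=np.diag([1.,-1,-1])
def pix2z(s,px,z):
    px=np.atleast_2d(px).astype(float)
    d=np.c_[px,np.ones(len(px))]@np.linalg.inv(s["mtx"]).T@F@R.from_euler("xyz",s["attitude"],degrees=True).as_matrix().T
    e=np.array(s["eye"]); return e+d*((z-e[2])/d[:,2])[:,None]
def proj(s,P):
    c=(np.atleast_2d(P)-s["eye"])@R.from_euler("xyz",s["attitude"],degrees=True).as_matrix()@F@s["mtx"].T
    return c[:,:2]/c[:,2:]
def J2W(j,P): # jig pose (x,y,yaw deg)
    return np.atleast_2d(P)@R.from_euler("z",j[2],degrees=True).as_matrix().T+[j[0],j[1],0]
def W2J(j,P): return (np.atleast_2d(P)-[j[0],j[1],0])@R.from_euler("z",j[2],degrees=True).as_matrix()
E
python3 - <<'E'
from h import *
for n in ("top","side"):
    s=vision.snapshot(n); h=cv2.cvtColor(s["img"],cv2.COLOR_BGR2HSV)
    m=cv2.inRange(h,(80,120,60),(98,255,255))
    k,l,st,c=cv2.connectedComponentsWithStats(m)
    i=[i for i in range(1,k) if st[i,4]>500 and 180<c[i][0]<340 and 120<c[i][1]<320]; print(n,[st[q] for q in i])
    m=np.isin(l,i).astype(np.uint8)
    hull=cv2.convexHull(cv2.findNonZero(m))
    q=cv2.approxPolyDP(hull,6,True)[:,0]; W=pix2z(s,q,12)
    print(q.tolist(),W.round(0).tolist())
    x0,y0=(185,160) if n=="top" else (220,170)
    cv2.imwrite(f"pics/{n}z.png",cv2.resize(s["img"][y0:y0+(105 if n=="top" else 150),x0:x0+(150 if n=="top" else 90)],None,fx=4 if n=="side" else 5,fy=4 if n=="side" else 5,interpolation=cv2.INTER_CUBIC))
E
```

```text
top [array([ 190,  172,  139,   86, 4693], dtype=int32)]
[[328, 207], [206, 257], [190, 222], [310, 172]] [[554.0, -179.0, 12.0], [381.0, 218.0, 12.0], [495.0, 276.0, 12.0], [673.0, -119.0, 12.0]]
side [array([ 224,  181,   79,  139, 4777], dtype=int32)]
[[288, 183], [302, 203], [274, 316], [227, 310], [261, 194], [276, 181]] [[626.0, -211.0, 12.0], [538.0, -163.0, 12.0], [380.0, 223.0, 12.0], [495.0, 282.0, 12.0], [671.0, -117.0, 12.0], [664.0, -195.0, 12.0]]
```

View pics/topz.png

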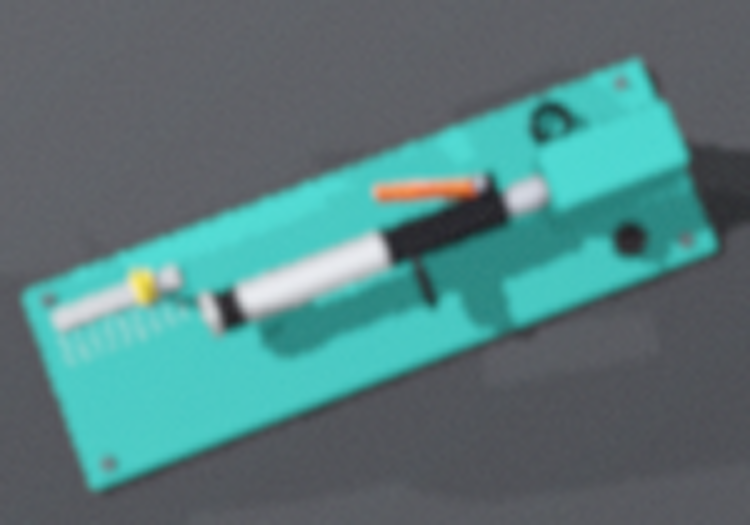

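The crop shows the foot's white end at about (212,312), the marker knob at (145,285), the lever at (430,188) and the wing at (425,280). From the plate corners, the jig is near (541,12) with yaw about 23.5°. I'll move over it and measure with the wrist camera.

Request:
step_arm --targets '[[[226,426,12,0,0,1.08],[226,426,12,0,0,1.08],[226,426,12,0,0,1.08],[226,426,12,0,0,1.08],[226,426,12,0,0,1.08],[226,426,12,0,0,1.08],[226,426,12,0,0,1.08],[226,426,12,0,0,1.08],[226,426,12,0,0,1.08],[226,426,12,0,0,1.08],[226,426,12,0,0,1.08],[226,426,12,0,0,1.08]]]' --fingers -1

```text
time: 1.2
tool_pos: [403.7, -144.0, 265.5]
tcp_rot: [179.9, -0.1, 79.1]
ft_force: [-0.3, -0.4, -0.2]
finger_gap: 85.5
grip_force: 0.0
```

Request:
step_arm --targets '[[[114,214,8,0,0,0.603],[114,214,8,0,0,0.603],[114,214,8,0,0,0.603],[114,214,8,0,0,0.603],[114,214,8,0,0,0.603],[114,214,8,0,0,0.603],[114,214,8,0,0,0.603],[114,214,8,0,0,0.603],[114,214,8,0,0,0.603]]]'

```text
time: 1.95
tool_pos: [516.3, 66.5, 272.9]
tcp_rot: [-179.9, 0.0, 113.6]
ft_force: [0.1, 0.7, -0.1]
finger_gap: 85.5
grip_force: 0.0
```

```bash
python3 - <<'E'
from h import *
s=vision.snapshot("wrist"); cv2.imwrite("pics/w1.png",s["img"]); print({k:v for k,v in s.items() if k!="img"})
q=r.sense(); print(q["time"],q["tool_pos"],q["tcp_rot"],q["joint_pos"])
E
```

```text
{'mtx': array([[289.05100785,   0.        , 276.57143687],
       [  0.        , 289.05100785, 206.78759587],
       [  0.        ,   0.        ,   1.        ]]), 'eye': array([483.54441133, 142.17206405, 394.96536932]), 'attitude': array([-1.86886644e+01, -3.70714684e-03,  2.35937079e+01])}
2.0 [516.24963181  65.92038957 273.02357466] [-1.79953975e+02  8.09496786e-03  1.13517634e+02] [ 1.64731313e+00 -5.32571959e+00  9.61736877e+01 -2.46593824e-02
  8.91917289e+01 -2.18699612e+01]
```

View pics/w1.png

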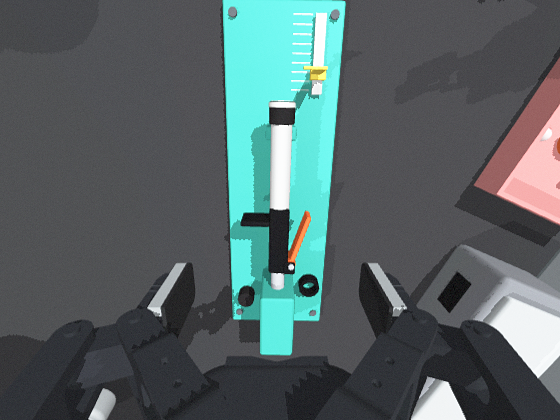

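The wrist view shows the foot end at about (282,101), the marker blade at row 67–70 with its tip near column 304, the collar at rows 209–272, the wing at (256,219), and the lever from (291,266) to (307,213). I'll zoom in and fit it.

```bash
python3 - <<'E'
from h import *
s=vision.snapshot("wrist"); im=s["img"]
cv2.imwrite("pics/w1z.png",cv2.resize(im[50:130,255:345],None,fx=7,fy=7,interpolation=cv2.INTER_NEAREST))
h=cv2.cvtColor(im,cv2.COLOR_BGR2HSV)
m=cv2.inRange(h,(80,100,50),(98,255,255))
# plate side edges: leftmost/rightmost teal per row
L=[];Rr=[]
for v in range(20,230,5):
    u=np.flatnonzero(m[v]); u=u[(u>200)&(u<360)]
    L.append((u.min()-.5,v)); Rr.append((u.max()+.5,v))
u,v=proj(s,[0,0,0]).T if 0 else (0,0)
for nm,P in(("L",L),("R",Rr)):
    W=pix2z(s,P,12); vx,vy,x0,y0=cv2.fitLine(W[:,:2].astype(np.float32),cv2.DIST_HUBER,0,.01,.01).ravel()
    n=np.array([vy,-vx]); a=np.degrees(np.arctan2(vy,vx))%180; print(nm,"angle",a,"yaw",a-90,(x0,y0))
# leg tube white cols
y=cv2.inRange(h,(22,100,100),(35,255,255)); ys,xs=np.nonzero(y[:,250:350]); 
for q in np.unique(ys): print(q,xs[ys==q].min()+250,xs[ys==q].max()+250)
for v in range(130,205,15): 
    g=np.flatnonzero(m[v,255:310]==0)+255; print("tube",v,g.min(),g.max())
E
```

```text
L angle 112.36265 yaw 22.362648 (np.float32(432.66565), np.float32(96.434235))
R angle 112.337036 yaw 22.337036 (np.float32(560.9394), np.float32(152.22018))
65 311 312
66 304 324
67 304 327
68 304 326
69 310 325
70 310 325
71 310 325
72 310 325
73 310 325
74 310 325
75 310 325
76 310 325
77 310 325
78 310 325
79 310 324
tube 130 271 291
tube 145 271 291
tube 160 270 290
tube 175 270 290
tube 190 270 289
```

View pics/w1z.png

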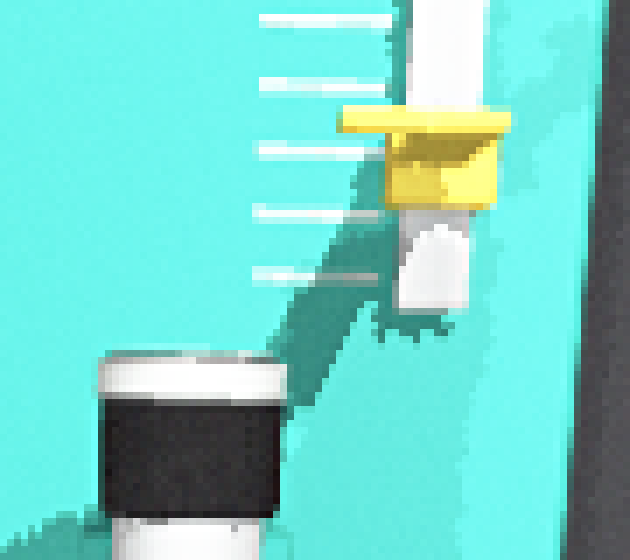

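The crop puts the foot end at about row 100.2, columns 269–296. The marker blade spans rows 65.3–69, with its tip at column 303.4.

```bash
python3 - <<'E'
from h import *
s=vision.snapshot("wrist")
yaw=22.35
a=np.array([432.67,96.43,0]);b=np.array([560.94,152.22,0])
j=[0,0,yaw]
A=W2J(j,[a,b]); xm=A[:,0].mean(); print("plate width",A[1,0]-A[0,0])
print("eye rel",W2J(j,s["eye"])[0])
foot=W2J(j,pix2z(s,[(282.5,100.2)],67))[0]; print("foot",foot,"x by plate",xm)
y0=foot[1]-150
j=[*J2W([0,0,yaw],[[foot[0],y0,0]])[0][:2],yaw]; jp=[*J2W([0,0,yaw],[[xm,y0,0]])[0][:2],yaw]
print("jig by foot/tube",j,"by plate",jp)
for nm,p,z in [("bladefar",(303.5,65.3),60),("bladenear",(303.5,69),60),("tube130",(281.2,130),60),("tube190",(279.7,190),60),("collar front",(279,208.7),75),("wing",(256,224),77),("lev tip",(307,212),73),("hinge",(291,267),75)]:
    print(nm,W2J(j,pix2z(s,[p],z))[0].round(1))
t=vision.snapshot("top"); q=vision.snapshot("side")
for c,px in((t,[[206,257],[190,222]]),(q,[[274,316],[227,310]])): print(W2J(j,pix2z(c,px,12)).round(1).tolist())
print("TCP",W2J(j,r.sense()["tool_pos"])[0])
E
```

```text
plate width 139.84902612330882
eye rel [500.97370012 -53.17526039 395.26351008]
foot [507.36862638 -44.19817337  67.        ] x by plate 506.7603769323384
jig by foot/tube [np.float64(543.100656347142), np.float64(13.324062885799295), 22.35] by plate [np.float64(542.5380996730596), np.float64(13.092767873950548), 22.35]
bladefar [ 21.3 185.   60. ]
bladenear [ 21.5 181.5  60. ]
tube130 [ -0.5 118.7  60. ]
tube190 [-0.6 48.9 60. ]
collar front [-1.1 30.4 75. ]
wing [-28.   11.3  77. ]
lev tip [32.2 26.2 73. ]
hinge [ 15.7 -47.   75. ]
[[-72.0, 250.7, 12.0], [55.6, 260.7, 12.0]]
[[-71.3, 255.5, 12.0], [57.8, 267.0, 12.0]]
TCP [ -4.81319094  58.39523462 273.48657544]
```

Jig is at (543.1, 13.3) with yaw 22.35°, and the mark is at jig y ≈ 183.5, so the draw is about 33.5 mm. I'll straddle the collar behind the wing.

Request:
step_arm --targets '[[[20,-36,-10,0,0,-0.02],[37.5,-66,-20,0,0,-0.02],[37.5,-66,-55,0,0,-0.02],[37.5,-66,-90,0,0,-0.02],[37.5,-66,-125,0,0,-0.02],[37.5,-66,-155,0,0,-0.02],[37.5,-66,-180,0,0,-0.02],[37.5,-66,-200,0,0,-0.02],[37.5,-66,-210,0,0,-0.02],[37.5,-66,-216,0,0,-0.02],[37.5,-66,-216,0,0,-0.02]]]' --fingers -1 --newtons 40

```text
time: 3.12
tool_pos: [553.5, 0.2, 56.6]
tcp_rot: [-179.9, -0.0, 112.4]
ft_force: [-0.5, -0.1, -0.6]
finger_gap: 85.4
grip_force: 0.0
```

```bash
python3 - <<'E'
from h import *
s=vision.snapshot("wrist"); cv2.imwrite("pics/w2.png",s["img"]); q=r.sense()
j=[543.1,13.3,22.35]
print(W2J(j,q["tool_pos"]),q["tcp_rot"],q["ft_force"],W2J(j,s["eye"]))
E
```

```text
[[  5.50921724 -16.36810325  57.84978589]] [1.79980058e+02 1.02678188e-02 1.12373860e+02] [-0.13769004 -0.11559161 -0.43009973] [[  4.93087795  66.31493011 178.75647488]]
```

View pics/w2.png

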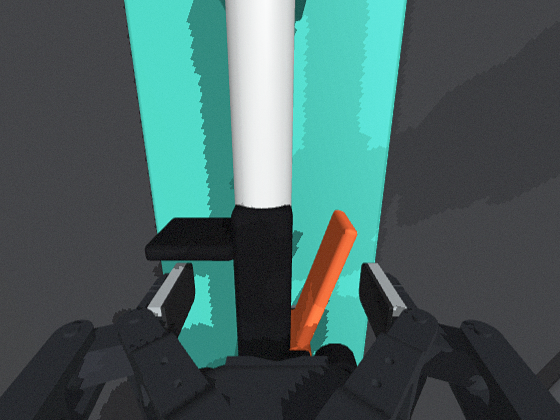

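The picture shows both pads straddling the collar. The left pad at (180,290) is just behind the wing at rows 218–260, and the right pad is clear of the lever. Next I'll push out short of the mark.

Request:
step_arm --targets '[[[-1.9,4.6,0,0,0,0],[-3.8,9.3,0,0,0,0],[-5.7,13.9,0,0,0,0],[-7.6,18.5,0,0,0,0],[-9.1,22.2,0,0,0,0],[-10.6,25.9,0,0,0,0],[-12.2,29.6,0,0,0,0],[-13.7,33.3,0,0,0,0],[-15.2,37.0,0,0,0,0],[-16.7,40.7,0,0,0,0],[-16.7,40.7,0,0,0,0],[-16.7,40.7,0,0,0,0]]]'

```text
time: 4.17
tool_pos: [537.2, 41.6, 57.1]
tcp_rot: [-180.0, -0.0, 112.4]
ft_force: [3.1, -2.2, 2.2]
finger_gap: 85.3
grip_force: 1.6
```

```bash
cat > meas.py <<'E'
from h import *
import sys
j=[543.1,13.3,22.35]
def edge(s):
    g=cv2.cvtColor(s["img"],cv2.COLOR_BGR2GRAY).astype(float)[150:300]
    c=int(sys.argv[1]) if len(sys.argv)>1 else 263
    p=g[:,c-12:c+13].mean(1); t=(p[:10].mean()+p[-30:].mean())/2; i=np.flatnonzero(p<t)[0]
    v=150+i-1+(p[i-1]-t)/(p[i-1]-p[i]); return v,W2J(j,pix2z(s,[(c,v)],75))[0]
if __name__=="__main__":
    s=vision.snapshot("wrist"); cv2.imwrite("pics/w_last.png",s["img"]); q=r.sense()
    print("tcp",W2J(j,q["tool_pos"])[0],"front edge row, jig pos",edge(s),"collar y",edge(s)[1][1]-30, q["time"],q["ft_force"])
E
python3 meas.py; python3 - <<'E'
from h import *
import sys; sys.argv=["x"]
from meas import edge
# baseline from w2 (retracted)
im=cv2.imread("pics/w2.png"); s=vision.snapshot("wrist"); t=dict(s); t["img"]=im
j=[543.1,13.3,22.35]; t["eye"]=J2W(j,[[4.93,66.315,178.76]])[0]; print("retracted",edge(t))
for n in ("top","side"):
    s=vision.snapshot(n); 
    P=proj(s,J2W(j,[[14.5,183.25,60],[21,183.25,60]])); print(n,P)
    x,y=P[0].astype(int); cv2.imwrite(f"pics/{n}2.png",cv2.resize(s["img"][y-22:y+22,x-22:x+28],None,fx=12,fy=12,interpolation=cv2.INTER_CUBIC)); print(x-22,y-22)
a=[cv2.imread(f"pics/{n}2.png") for n in("top","side")]; cv2.imwrite("pics/both2.png",cv2.resize(np.hstack(a),(796,350)))
E
```

```text
tcp [ 5.30751545 28.2201962  57.10135538] front edge row, jig pos (np.float64(240.78150442477877), array([ 0.14782869, 61.38045747, 75.        ])) collar y 31.380457472683375 4.2167 [ 3.06823306 -2.48442399  1.49355618]
retracted (np.float64(207.5530134196022), array([-6.62288149e-02,  3.09300005e+01,  7.50000000e+01]))
top [[214.68389983 222.62618762]
 [213.98912662 220.75743471]]
192 200
side [[249.56658324 278.20367495]
 [247.27983903 277.74255001]]
227 256
```

View pics/both2.png

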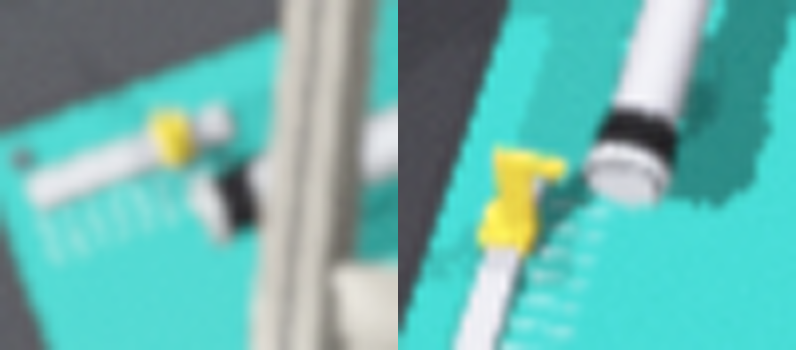

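The side crop shows the blade tip at about (563,168) and the foot's face centred near (627,178). I'll compare them in the axis plane.

```bash
python3 - <<'E'
from h import *
j=[543.1,13.3,22.35]; s=vision.snapshot("side")
print(W2J(j,pix2z(s,[(247.7,277.1),(255.8,278.4)],60)))
a=np.linspace(0,2*np.pi,60); C=np.c_[14.5*np.cos(a),np.full(60,180.45),60+14.5*np.sin(a)]
p=(proj(s,J2W(j,C))-[227,256]+.5)*7.96+[398,0]; print(p.min(0),p.max(0))
im=s["img"]; h=cv2.cvtColor(im,cv2.COLOR_BGR2HSV)
big=cv2.resize(im[262:286,238:268],None,fx=20,fy=20,interpolation=cv2.INTER_CUBIC)
for y0,c in((180.45,(0,0,255)),(183.25,(255,0,255))):
    C[:,1]=y0; q=((proj(s,J2W(j,C))-[238,262]+.5)*20).astype(int); cv2.polylines(big,[q],True,c,1)
q=((proj(s,J2W(j,[[21,182,60],[21,184.5,60]]))-[238,262]+.5)*20).astype(int); cv2.line(big,tuple(map(int,q[0])),tuple(map(int,q[1])),(255,0,0),2)
cv2.imwrite("pics/side3.png",big)
E
```

```text
[[ 20.40018666 180.99901987  60.        ]
 [ -2.34734013 179.97324316  60.        ]]
[583.65963044 158.54809287] [665.03279021 205.31883617]
```

View pics/side3.png

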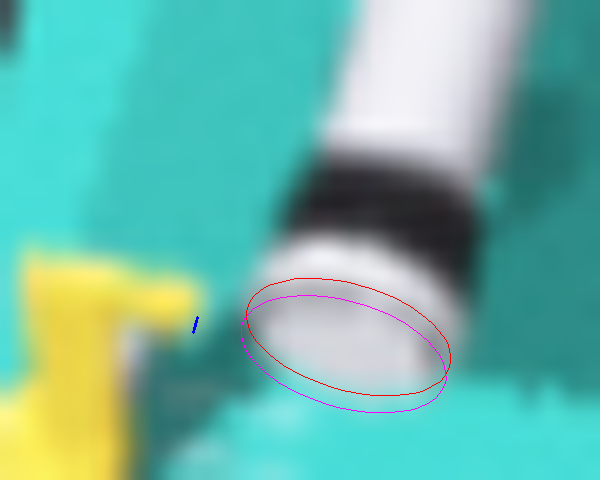

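The side view has about 2 mm of height ambiguity. I have time, so I'll let the leg back in gently and take a closer wrist view from straight above the marker.

Request:
step_arm --targets '[[[1.9,-4.6,0,0,0,0],[3.8,-9.3,0,0,0,0],[5.7,-13.9,0,0,0,0],[8,-19.5,0,0,0,0],[10.6,-25.9,0,0,0,0],[13.7,-33.3,0,0,0,0],[16.7,-40.7,0,0,0,0],[16.7,-40.7,25,0,0,0],[16.7,-40.7,60,0,0,0],[11,-26,75,0,0,0],[-2,6,75,0,0,0],[-13,32,75,0,0,0]]]'

```text
time: 5.42
tool_pos: [525.3, 73.6, 134.2]
tcp_rot: [179.8, 0.0, 112.3]
ft_force: [-0.8, 0.8, -0.4]
finger_gap: 85.1
grip_force: 0.0
```

Request:
step_arm --targets '[[[-9,23,0,0,0,0],[-9,23,0,0,0,0],[-9,23,0,0,0,0],[-9,23,0,0,0,0]]]'

```text
time: 5.75
tool_pos: [515.5, 95.8, 132.2]
tcp_rot: [-180.0, 0.0, 112.4]
ft_force: [-0.4, -0.2, -0.2]
finger_gap: 85.2
grip_force: 0.0
```

```bash
python3 - <<'E'
from h import *
s=vision.snapshot("wrist"); cv2.imwrite("pics/w4.png",s["img"]); j=[543.1,13.3,22.35]
np.savez("w4.npz",**s)
P=proj(s,J2W(j,[[0,150,67],[21,183.25,60]])); print(P,W2J(j,s["eye"]),r.sense()["time"])
x,y=P.mean(0).astype(int); x0,y0=max(x-60,0),max(y-50,0); print(x0,y0)
cv2.imwrite("pics/w4z.png",cv2.resize(s["img"][y0:y0+100,x0:x0+125],None,fx=6,fy=6,interpolation=cv2.INTER_NEAREST))
E
```

```text
[[266.94123188 141.05053047]
 [300.60051008  85.31806806]] [[  5.93259096 169.29663046 254.27739659]] 5.8
223 63
```

View pics/w4z.png

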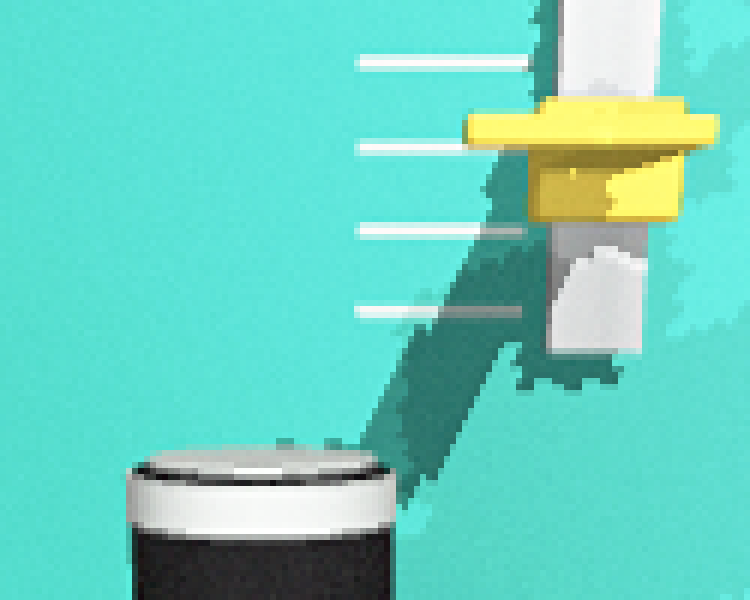

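The crop shows the foot's end disc centred at about (265,463), which is row 139.8. The blade spans crop rows 115–149 (rows 81.7–87.3), with its tip at column 465.

```bash
python3 - <<'E'
from h import *
s=np.load("w4.npz"); j=[543.1,13.3,22.35]
f=lambda X,Y:(223+X/6-.5,63+Y/6-.5)
for z in(60,64): print(z,W2J(j,pix2z(s,[f(465,115),f(465,149),f(265,463.5)],z)).round(2).tolist())
print("disc top/bot",W2J(j,pix2z(s,[f(265,482)],72.8)),W2J(j,pix2z(s,[f(265,445)],47.2)))
E
```

```text
60 [[20.57, 185.34, 60.0], [20.66, 182.09, 60.0], [-0.39, 150.12, 60.0]]
64 [[20.27, 185.01, 64.0], [20.36, 181.83, 64.0], [-0.26, 150.51, 64.0]]
disc top/bot [[4.55752684e-03 1.49519747e+02 7.28000000e+01]] [[ -0.79158954 150.9630746   47.2       ]]
```

The draw needed is 33.5 mm, since both views agree to about 0.3 mm. I'll go back behind the wing and push to the mark.

Request:
step_arm --targets '[[[13,-32,0,0,0,0],[26,-64,0,0,0,0],[38,-95.5,0,0,0,0],[38,-95.5,-10,0,0,0],[38,-95.5,-35,0,0,0],[38,-95.5,-58,0,0,0],[38,-95.5,-72,0,0,0],[38,-95.5,-75,0,0,0],[36.1,-90.9,-75,0,0,0],[34.2,-86.2,-75,0,0,0],[32.3,-81.6,-75,0,0,0]]]'

```text
time: 6.72
tool_pos: [548.7, 14.8, 58.7]
tcp_rot: [179.9, 0.1, 112.4]
ft_force: [0.4, -3.3, -1.8]
finger_gap: 85.3
grip_force: 2.0
```

Request:
step_arm --targets '[[[-1.9,4.6,0,0,0,0],[-3.8,9.2,0,0,0,0],[-5.7,13.8,0,0,0,0],[-7.6,18.5,0,0,0,0],[-9.1,22.2,0,0,0,0],[-10.6,25.9,0,0,0,0],[-12.0,29.2,0,0,0,0],[-12.0,29.2,0,0,0,0],[-12.0,29.2,0,0,0,0],[-12.0,29.2,0,0,0,0]]]'

```text
time: 7.55
tool_pos: [535.8, 43.9, 57.2]
tcp_rot: [180.0, -0.0, 112.4]
ft_force: [2.5, -2.2, 2.0]
finger_gap: 85.5
grip_force: 1.7
```

```bash
python3 meas.py
```

```text
tcp [ 4.8662037  30.99541106 57.23160333] front edge row, jig pos (np.float64(240.70999136814848), array([-0.31194676, 64.07145459, 75.        ])) collar y 34.071454592715995 7.6 [ 2.84059751 -2.86778753  1.68030913]
```

Request:
step_arm --targets '[[[-1.0,-0.1,0,0,0,0],[-1.4,-0.1,0,0,0,0],[-1.4,-0.1,0,0,0,0],[-1.4,-0.1,0,0,0,0],[-1.4,-0.1,0,0,0,0]]]'

```text
time: 8.02
tool_pos: [534.3, 43.7, 57.1]
tcp_rot: [-180.0, -0.0, 112.4]
ft_force: [5.2, -2.2, -0.3]
finger_gap: 85.4
grip_force: 2.0
```

```bash
for i in 1 2 3; do python3 meas.py; done
```

```text
tcp [ 3.42480602 31.45395927 57.0859054 ] front edge row, jig pos (np.float64(240.78360176851413), array([-1.73960979, 64.47152963, 75.        ])) collar y 34.471529629660765 8.0667 [ 4.03014818 -2.51059806 -0.71888551]
tcp [ 3.43344716 31.47059757 57.08709574] front edge row, jig pos (np.float64(240.78198860939725), array([-1.73988905, 64.48138133, 75.        ])) collar y 34.481381334850354 8.1167 [ 3.75388833 -1.34621516 -1.74404518]
tcp [ 3.43564349 31.45772524 57.10331067] front edge row, jig pos (np.float64(240.78653632172944), array([-1.73984922, 64.48500705, 75.        ])) collar y 34.485007046391715 8.1667 [ 4.35958127 -3.09737341 -0.23867879]
```

The draw is 33.55 mm, so the foot is at the mark. Now closing onto the lever.

Request:
step_arm --targets '[[[0,0,0,0,0,0],[0,0,0,0,0,0],[0,0,0,0,0,0],[0,0,0,0,0,0],[0,0,0,0,0,0],[0,0,0,0,0,0],[0,0,0,0,0,0],[0,0,0,0,0,0],[0,0,0,0,0,0],[0,0,0,0,0,0]]]' --fingers 1 --newtons 50

```text
time: 9.0
tool_pos: [533.2, 42.5, 59.1]
tcp_rot: [-179.8, 0.0, 112.4]
ft_force: [-16.9, -10.9, 27.9]
finger_gap: 29.7
grip_force: 55.2
```

```bash
python3 meas.py; python3 meas.py
```

```text
tcp [ 1.98844832 30.81040888 59.15632223] front edge row, jig pos (np.float64(238.63942595527382), array([-3.2558914 , 63.80145956, 75.        ])) collar y 33.801459558783854 9.05 [-18.01716539 -10.51999094  27.59213925]
tcp [ 1.97099174 30.77050629 59.14922251] front edge row, jig pos (np.float64(238.63219876868953), array([-3.2557854 , 63.80438554, 75.        ])) collar y 33.80438553602271 9.1 [-16.58947135 -10.38600283  28.13793745]
```

View pics/w_last.png

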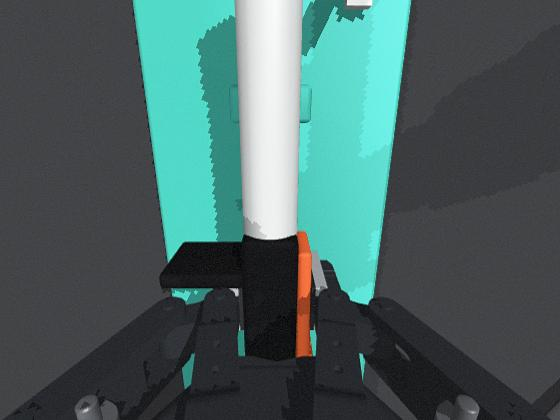

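The lever lies flat along the collar, with the orange edge at columns 298–311 and the gap closed. The foot slipped back about 0.7 mm as the grip seated, so I'll trim that and relieve the side and vertical loads.

Request:
step_arm --targets '[[[-0.8,0.0,1,0,0,0],[-1.6,0.1,2,0,0,0],[-1.6,0.1,2,0,0,0],[-1.6,0.1,2,0,0,0],[-1.6,0.1,2,0,0,0]]]'

```text
time: 9.52
tool_pos: [532.5, 43.8, 59.3]
tcp_rot: [-180.0, -0.0, 112.4]
ft_force: [-2.7, -4.8, 5.1]
finger_gap: 29.3
grip_force: 57.1
```

```bash
python3 meas.py; python3 meas.py 268; python3 meas.py 275
```

```text
tcp [ 1.77717674 32.25201916 59.29653102] front edge row, jig pos (np.float64(238.41671921527413), array([-3.48165507, 65.26341594, 75.        ])) collar y 35.26341594301269 9.5667 [-2.69143835 -4.78359126  4.94710725]
tcp [ 1.77138522 32.25561532 59.28353007] front edge row, jig pos (np.float64(238.64302499320837), array([-1.46410803, 65.16550404, 75.        ])) collar y 35.1655040417364 9.6167 [-1.71972636 -4.38275736  5.48342054]
tcp [ 1.79179995 32.26095645 59.31433314] front edge row, jig pos (np.float64(238.54299183370452), array([ 1.36169354, 65.21323241, 75.        ])) collar y 35.21323241290507 9.6667 [-1.91269395 -4.9245061   4.92381774]
```

Request:
step_arm --targets '[[[0.3,-0.7,0,0,0,0],[0.3,-0.7,0,0,0,0],[0.3,-0.7,0,0,0,0],[0.3,-0.7,0,0,0,0],[0.3,-0.7,0,0,0,0]]]'

```text
time: 10.08
tool_pos: [532.8, 43.0, 59.3]
tcp_rot: [-180.0, 0.0, 112.4]
ft_force: [-2.7, -5.3, 5.1]
finger_gap: 29.0
grip_force: 57.2
```

```bash
python3 meas.py; python3 meas.py 268
```

```text
tcp [ 1.79263321 31.44213429 59.30451056] front edge row, jig pos (np.float64(238.4362428348098), array([-3.47871811, 64.41958848, 75.        ])) collar y 34.419588483953106 10.1333 [-1.72216387 -4.96890206  5.59678377]
tcp [ 1.77415288 31.43850741 59.29507246] front edge row, jig pos (np.float64(238.65808694478196), array([-1.46204692, 64.32405121, 75.        ])) collar y 34.32405121319837 10.1833 [-2.2654411  -5.0489378   5.35002683]
```

The draw is 33.45 mm against a target of 33.5, with the lever closed and the grip steady.

```bash
python3 -c "
from bench import r
print(r.hand_in())"
```

```text
the job is handed in; nothing more can be done
None
```

I handed the job in at about 10 s with the leg drawn out 33.45 mm (the mark measured about 33.5 mm), the lever closed flat while at the mark, and the gripper still clasped around collar and lever; closing and re-trimming shifted the leg by up to about 0.8 mm before the final trim, and the judge returned no result.

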